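# Press a polish bottle on the touch mixer

### The arm

A 7-joint arm with a two-finger parallel gripper is mounted at the origin on the work surface. World frame = base frame: x ahead of the robot, y to its left, z up, the work surface at z = 0. Lengths are in m, angles in rad, forces in N, time in s.
With the tool pointing down it reaches from about 0.425 to 0.925 m from the base axis. Payload 6.8 kg.
Tool frame: the origin (TCP) lies on the centre line of the jaws, within the pads' length; the fingertips stand 17 mm ahead of it and the grasp point (between the pads) lies 2 mm behind it; z points along the fingers, x is the direction in which the jaws open and shut, and the axes are right-handed (so a half turn about z gives the same grasp; the last joint's range is limited). The gripper opens to 85 mm and grips with 20 to 120 N. Pads are 22 mm wide; open, the fingers measure 114 mm over their backs; the gripper's body (76 mm by 85 mm) begins 54 mm behind the grasp point. The pads swing forward as they close: fully open they stand 13 mm farther back than shut.
Start: joints at [1.22, 0.477, 0.022, 1.555, -0.011, 1.109, -0.083], TCP at [0.162, -0.655, 0.248] pointing down, gripper open.
Joint ranges: [-2.96, 2.96], [-0.34, 2.1], [-1.41, 1.46], [0.24, 2.44], [-1.37, 4.51], [0.17, 1.92], [-2.96, 2.96]. Speed limits (rad/s): [2.39, 2.39, 3.14, 3.14, 3.14, 3.14, 3.14].

### API

Orientations are given as a unit quaternion [w, x, y, z].
In Python, from station import status, read_camera, camera_model, bot gives the robot as it stands.
- The arm moves only by the tool arm_command, never from a script. Its argument "series" is a list of rows, each a list of 3 entries, a list of its own where there are three numbers: the finger opening in mm, from 0 to 85.4, then the shift along the tool's x, y, z in mm, then the turn about the tool's z in rad. In form: [[gripper, [dx, dy, dz], roll], ...]. A call has 1 to 8 rows; each row is the pose to reach, as a shift and turn from the pose commanded when the call began, along the tool's axes at that moment; what a row does not reach only later rows make up. A row lasts 1/8 s, in which the tool goes at most 62.5 mm and 10.7 degrees, less where a joint would pass 70% of its speed; a pose out of reach is approached as far as the arm can. A call with a gripper value outside its range is refused whole. The fingers move at their own pace and stop on an object; "squeeze" is the grip in N (left out, the last holds). Time passes only in rows, so rows that repeat a pose let the fingers close. It gives the time, the measured TCP pose, the force and the opening at its end, in the units of the state.
- status.get_obs(): the state, without advancing time (a new reading comes with each control period).
- read_camera(name): name is "side" or "top" or "wrist"; returns the picture (480x640x3 uint8, blue, green, red); there is no depth.
- camera_model(name): a dict with "fov_y" (degrees; the focal length in pixels is half the picture's height over the tangent of half this angle, whatever the lens; pixels are square), "cx", "cy" (the principal point, pixels), "k1" (the pictures are not rectified: a ray, as slopes to the right and down, at radius r is drawn at 1 + k1 r^2 times it, then the intrinsics apply), "R" (3x3) and "t" (3): a world point X has camera coordinates R X + t. Camera axes: x right, y down, z forward; pixel columns grow to the right and rows downward; lengths in m; the calibration is good to about 2 mm. A picture is of the moment at which its call begins: read the wrist's pose just before it. camera_model takes no time and is no camera call; for the wrist camera it gives the pose at the moment of the call.
- bot.hand_in(): hands the job in, once; it reports no verdict.
The state is a dict: "t": time; "q": joint angles; "joint_vel": joint speeds; "joint_torque": joint torques, N m; "eef_pos": TCP position; "tool_rot": TCP orientation; "contact_force": force on the tool from outside, world axes, zero at the start; "torque": the same for the moment, N m; "gripper_width": opening from 0.0 (shut) to 1.0 (fully open).
Only numpy, scipy, OpenCV 4.12 (cv2) and the standard library are available. Lean on these libraries where they do the work, as an engineer would, in place of code of your own. Each camera call takes 0.05 s, during which the arm holds its last target.

### The job

The touch mixer runs only while a bottle is pressed down in its spring-loaded cup, and the teal polish is still standing in it: stand the teal bottle back in a free place of the wooden rack and let go of it. Then take the red polish from the rack, set it upright in the cup and press it down until the cup has sunk about 6 mm of its 10 mm travel (4 to 8 mm is fine; pressed against its stop the mixer stalls), and finish while holding it pressed there, without letting go. Leave the navy and beige bottles, the dispenser and the buffing block as they are.

Things in the scene. Friction and masses are not known exactly. Their poses are not given: they have to be found in the camera images.
- mixer: touch mixer fixed to the table: round white housing, 112 mm across at its foot, 68 mm across on top, 66 mm high, black speed knob on its -x side (no need to touch it). Origin: centre of its underside, z up. The sprung black cup stands on its axis above it.
- cup_floor (a point): centre of the cup's flat inner floor, on which a bottle stands; 88 mm above the table when the cup is up, sinking with the cup. Black round cup, 40 mm inside diameter, 49 mm outside, rim 8 mm above this floor.
- cup (a joint): how far the cup is pressed straight down, in m: 0 up, 0.010 on its stop. Springs back when let go. It begins to sink at 3 N of downward push and takes 1 N more for each mm (9 N at 6 mm, 13 N at the stop); the weight of a bottle alone does not move it.
- rack: wooden polish rack fixed to the table: block 66 x 256 x 30 mm (x, y, z of its own frame), origin at the centre of its underside. Four round blind holes of 40 mm diameter, 22 mm deep (hole floor 8 mm above the table), in a row along its own y at -90, -30, +30 and +90 mm. At the start three hold a bottle; the one at +90 mm is free.
- rack_hole0 (a point): centre of the mouth of the hole at own y = -90 mm, 30 mm above the table
- rack_hole1 (a point): centre of the mouth of the hole at own y = -30 mm, 30 mm above the table
- rack_hole2 (a point): centre of the mouth of the hole at own y = +30 mm, 30 mm above the table
- rack_hole3 (a point): centre of the mouth of the hole at own y = +90 mm, 30 mm above the table; free at the start
- teal: polish bottle with teal body, to be put back in the rack; at the start it stands loose in the mixer's cup. Round: body 32 mm diameter, 46 mm high, then a narrow neck, and from 50 to 90 mm above its underside a straight black cap of 18 mm diameter, made to be gripped. About 65 g. Origin: centre of its underside, z up along the bottle.
- red: polish bottle with bright red body, the one to mix; same shape, size and origin as the teal one; at the start in one of the rack's holes at own y = -90, -30 or +30 mm.
- navy: bystander: dark blue polish bottle, same shape, in the rack
- beige: bystander: beige polish bottle, same shape, in the rack
- dispenser: bystander: pump dispenser bottle with a pink band, 62 mm diameter, 158 mm high, loose on the table; origin at the centre of its underside
- buffer: bystander: nail buffing block, 26 x 96 x 26 mm, white with blue and pink faces, loose on the table; origin at the centre of its underside

How it is judged:
On the way:
1. the teal bottle stands upright in a hole of the rack, on the hole's floor, and is let go (z of teal in the frame of rack between 0.004 and 0.012 m and x of teal in the frame of rack between -0.02 and 0.02 m and y of teal in the frame of rack between -0.11 and 0.11 m and angle between teal's own z axis and vertical below 0.15 rad and contact force between the fingers and teal below 0.1 N), for 0.2 s.
At the end, for the whole second after the job is handed in: The fingers hold the red bottle upright (within 0.15 rad) on the floor of the cup and push the cup through it to a travel of 4 to 8 mm, nothing of the robot touching the cup itself, all steady through the last second; the teal bottle stands upright, let go, on the floor of one of the rack's holes (all of step 1 and contact force between the arm and teal below 0.1 N and value of joint cup between 0.004 and 0.008 m and z of red in the frame of cup_floor between -0.004 and 0.004 m and horizontal distance between red and cup_floor below 0.007 m and angle between red's own z axis and vertical below 0.15 rad and contact force between red and cup above 4 N and contact force between the fingers and red above 2 N and contact force between each of the fingers, the arm and cup below 0.2 N and linear speed of red below 0.02 m/s); the arm keeps its last pose, push and grip.
It fails at once if the navy or beige bottle is tipped or taken from its place (moved over 20 mm) (distance of any of navy, beige from where it was at the start of the episode above 0.02 m or angle between any of navy, beige's own z axis and vertical above 0.5 rad).
It fails at once if the dispenser or the buffing block is moved over 20 mm or tipped (distance of any of dispenser, buffer from where it was at the start of the episode above 0.02 m or angle between dispenser's own z axis and vertical above 0.4 rad).
It also fails if it takes over 64 s, if anything falls off the work surface, if the arm or the gripper's body presses on something with over 40 N, if the wrist force passes 120 N, or if a joint passes its speed limit or range.

## Working session

There is one attempt and no reset: what is moved stays moved. The work goes in short steps, Python scripts to look and compute and a tool call to move; the robot and the scene stay as the last step left them, time stands still between calls to the robot, and variables do not carry over. Pictures are saved under pics/ and viewed, and the job is handed in when it is done.

Besides the shell and the picture viewer there is one more tool, called after ">>>" as a command line: name --argument value ..., lists and objects as JSON in quotes. arm_command: Moves the arm, as the interface text tells. Its arguments: {"type":"object","properties":{"series":{"type":"array"},"squeeze":{"type":"number"}},"required":["series"]}

```bash
mkdir -p pics; ls; python3 - <<'E'
from station import status, read_camera, camera_model
import cv2, numpy as np
print(status.get_obs())
for n in("side","top","wrist"):
    m=camera_model(n); print(n,m)
    cv2.imwrite(f"pics/{n}0.png",read_camera(n))
E
```

```text
pics
{'t': 0.0, 'q': array([ 1.21989597,  0.47782662,  0.02233078,  1.55644798, -0.01148845,
        1.10931566, -0.08311825]), 'joint_vel': array([-6.22275745e-04,  1.55930685e-03,  1.78644201e-03,  4.94168658e-05,
       -1.98626050e-04, -1.09285388e-03,  2.00023187e-03]), 'joint_torque': array([-2.02699408e-05, -5.96443391e+01,  1.60800867e+00, -2.81196338e+01,
        1.24495814e-02,  9.18635807e-03,  1.18460378e-06]), 'eef_pos': array([ 0.1621382 , -0.65465444,  0.24730921]), 'tool_rot': array([-5.16663698e-04,  7.87539428e-01, -6.16263560e-01, -7.78970065e-04]), 'contact_force': array([ 0.79684254,  0.76147514, -0.26080805]), 'torque': array([-0.01751644, -0.02124594,  0.02794258]), 'gripper_width': 0.9999260182433087}
side {'fov_y': 45.750107743580124, 'cx': 315.2496564300269, 'cy': 242.69843537630894, 'k1': -0.016398670325497158, 'R': array([[-0.78973932, -0.61344049, -0.00160183],
       [-0.42390956,  0.54762215, -0.72139494],
       [ 0.44341007, -0.56903492, -0.69252204]]), 't': array([0.40530798, 0.34953938, 0.87381745])}
top {'fov_y': 42.57064983278725, 'cx': 309.1388365777429, 'cy': 246.45259655589905, 'k1': -0.11738336187801326, 'R': array([[ 0.00612921, -0.9997132 ,  0.02315059],
       [-0.99344734, -0.00872972, -0.11395689],
       [ 0.11412631, -0.02230043, -0.99321593]]), 't': array([-0.10138438,  0.56931923,  1.24221956])}
wrist {'fov_y': 64.8035520235725, 'cx': 316.50134970789117, 'cy': 235.3738190675975, 'k1': -0.034961938873340745, 'R': array([[ 0.23938104, -0.97092439, -0.00159667],
       [-0.91870976, -0.22703896,  0.32314962],
       [-0.31411636, -0.07588902, -0.94634654]]), 't': array([-0.67379022, -0.04093171,  0.38290189])}
```

View pics/side0.png

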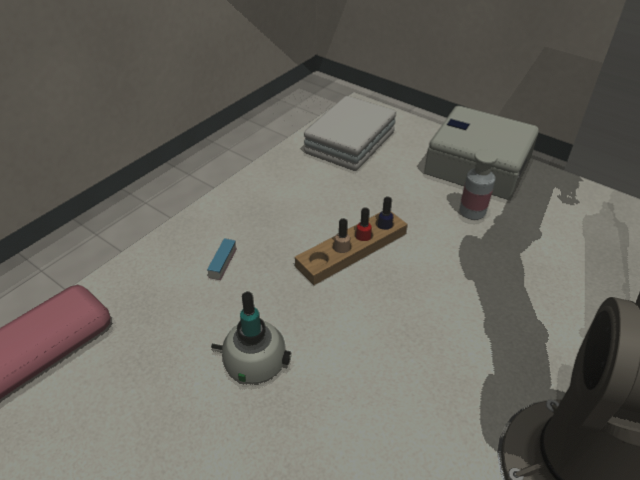

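View pics/top0.png

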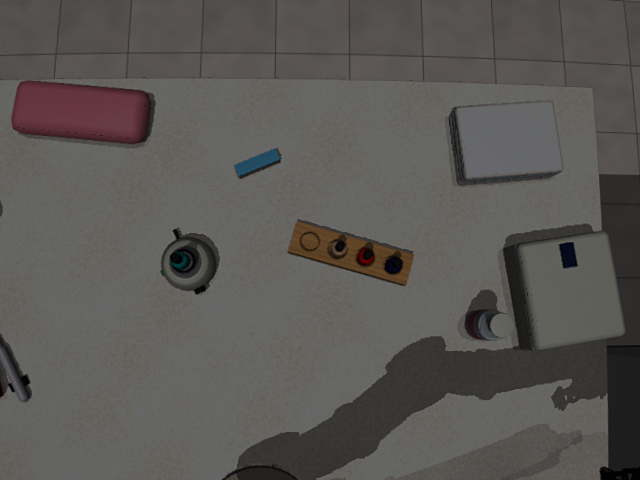

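View pics/wrist0.png

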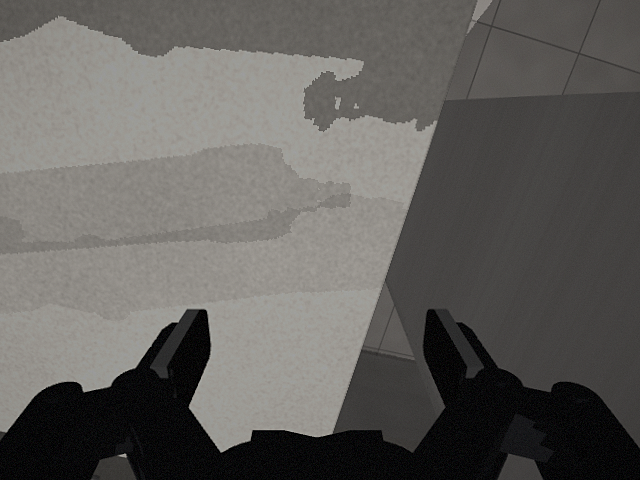

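Side view: teal is in the cup at (250,320). The rack holds, from the free hole (319,259): beige (343,236), red (365,222) and navy (387,210). Top view: mixer at (190,262), free hole at (310,241), red at (366,256). Next I'll measure these.

```bash
cat > h.py <<'E'
from station import status, read_camera, camera_model, bot
import cv2, numpy as np
def ray(m,u,v):
    f=240/np.tan(np.radians(m["fov_y"])/2)
    K=np.array([[f,0,m["cx"]],[0,f,m["cy"]],[0,0,1]])
    d=np.array([m["k1"],0,0,0,0])
    p=cv2.undistortPoints(np.array([[[u,v]]],float),K,d)[0,0]
    R=np.array(m["R"]);t=np.array(m["t"])
    D=R.T@np.array([p[0],p[1],1]); return -R.T@t, D/np.linalg.norm(D)
def plane(m,u,v,z):
    c,d=ray(m,u,v); return c+d*(z-c[2])/d[2]
def tri(rs):
    A=np.zeros((3,3));b=np.zeros(3)
    for c,d in rs:
        P=np.eye(3)-np.outer(d,d);A+=P;b+=P@c
    x=np.linalg.solve(A,b)
    return x,[np.linalg.norm((np.eye(3)-np.outer(d,d))@(x-c)) for c,d in rs]
def proj(m,X):
    f=240/np.tan(np.radians(m["fov_y"])/2)
    K=np.array([[f,0,m["cx"]],[0,f,m["cy"]],[0,0,1]])
    R=np.array(m["R"]);t=np.array(m["t"])
    return cv2.projectPoints(np.atleast_2d(X).astype(float),cv2.Rodrigues(R)[0],t,K,np.array([m["k1"],0,0,0,0]))[0][:,0]
E
python3 - <<'E'
from h import *
S=cv2.imread("pics/side0.png");T=cv2.imread("pics/top0.png")
ms,mt=camera_model("side"),camera_model("top")
# wood mask
for n,I,m in(("side",S,ms),("top",T,mt)):
    H=cv2.cvtColor(I,cv2.COLOR_BGR2HSV)
    w=((H[...,0]>8)&(H[...,0]<22)&(H[...,1]>90)&(H[...,2]>40)).astype(np.uint8)*255
    cs=cv2.findContours(cv2.morphologyEx(w,cv2.MORPH_CLOSE,np.ones((5,5))),0,1)[0]
    c=max(cs,key=cv2.contourArea); r=cv2.minAreaRect(c)
    print(n,cv2.contourArea(c),r,[plane(m,*p,0.03).round(4)[:2].tolist() for p in cv2.boxPoints(r)])
    for col,lo,hi in(("teal",(80,80,30),(100,255,255)),("redA",(0,170,40),(5,255,255)),("redB",(175,170,40),(180,255,255)),("blue",(112,90,15),(130,255,255))):
        q=cv2.inRange(H,lo,hi);k,l,st,ce=cv2.connectedComponentsWithStats(q)
        print(n,col,[(st[i].tolist(),ce[i].round(1).tolist()) for i in range(1,k) if st[i,4]>25])
a=cv2.resize(S[190:300,280:420],None,fx=5,fy=5,interpolation=2);cv2.imwrite("pics/c1.png",np.clip(a*1.6,0,255).astype(np.uint8))
a=cv2.resize(S[280:390,200:310],None,fx=5,fy=5,interpolation=2);cv2.imwrite("pics/c2.png",np.clip(a*1.6,0,255).astype(np.uint8))
a=cv2.resize(T[215:290,280:420],None,fx=5,fy=5,interpolation=2);cv2.imwrite("pics/c3.png",np.clip(a*2,0,255).astype(np.uint8))
a=cv2.resize(T[220:300,150:230],None,fx=6,fy=6,interpolation=2);cv2.imwrite("pics/c4.png",np.clip(a*2,0,255).astype(np.uint8))
E
```

```text
side 2395.5 ((352.2277526855469, 245.07119750976562), (32.81794738769531, 114.82064056396484), 62.35402297973633) [[0.6195, -0.0651], [0.5452, -0.3371], [0.4678, -0.2746], [0.5455, -0.0217]]
side teal [([208, 239, 27, 33, 399], [221.0, 255.2]), ([240, 308, 20, 29, 408], [250.4, 323.2])]
side redA [([357, 224, 14, 8, 67], [364.0, 228.0])]
side redB []
side blue [([449, 120, 19, 9, 86], [458.0, 124.0]), ([380, 214, 12, 6, 43], [386.0, 216.8])]
top 3750.0 ((350.88677978515625, 252.89620971679688), (122.52562713623047, 32.005008697509766), 15.945395469665527) [[0.5597, -0.0526], [0.6244, -0.0703], [0.5558, -0.3169], [0.4914, -0.2977]]
top teal [([235, 149, 44, 26, 292], [257.2, 161.3]), ([171, 255, 16, 13, 82], [180.2, 262.6])]
top redA [([358, 249, 16, 15, 79], [364.4, 257.4])]
top redB []
top blue [([560, 243, 17, 25, 296], [567.9, 254.6]), ([387, 258, 15, 14, 84], [392.1, 266.0])]
```

View pics/c1.png

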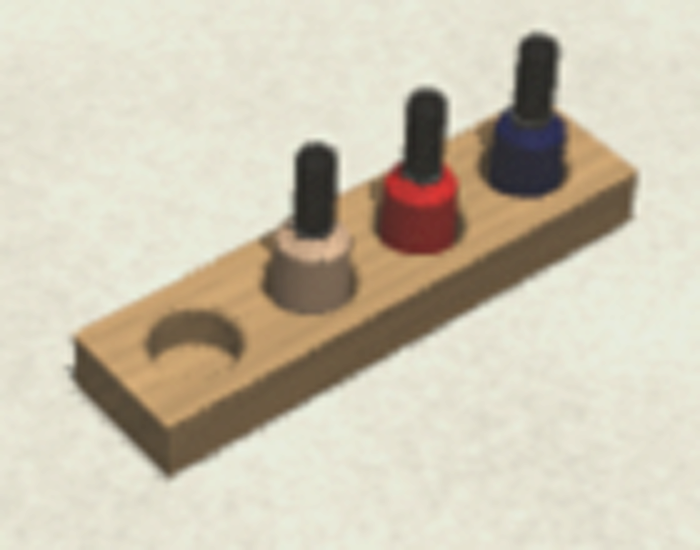

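View pics/c2.png

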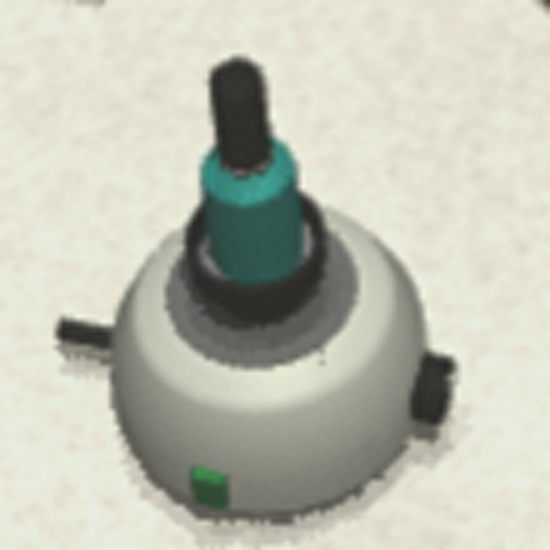

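View pics/c3.png

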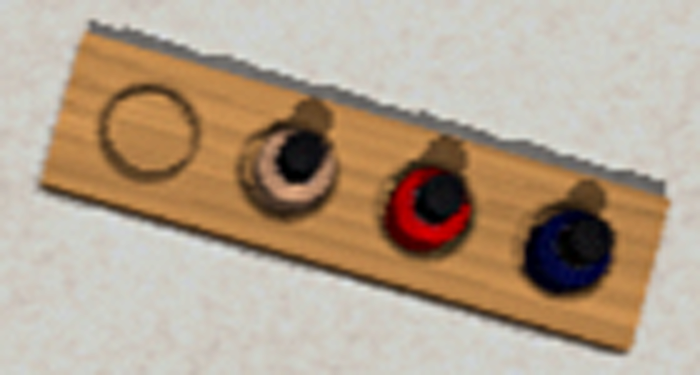

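View pics/c4.png

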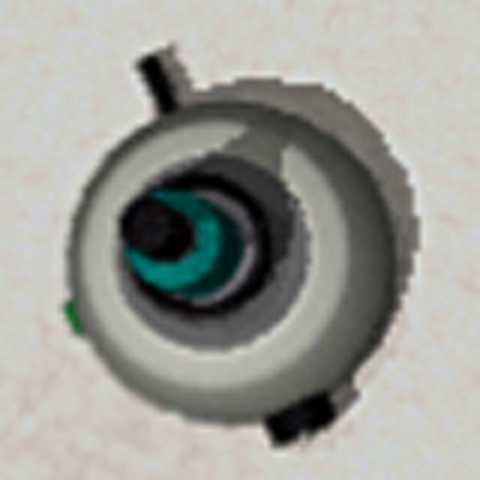

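```bash
python3 - <<'E'
from h import *
ms,mt=camera_model("side"),camera_model("top")
print("cam",(-mt["R"].T@mt["t"]).round(3),(-ms["R"].T@ms["t"]).round(3))
C3=lambda x,y:(280+x/5-.4,215+y/5-.4); C1=lambda x,y:(280+x/5-.4,190+y/5-.4)
C4=lambda x,y:(150+x/6-.4,220+y/6-.4); C2=lambda x,y:(200+x/5-.4,280+y/5-.4)
P=[plane(mt,*C3(*p),.03) for p in((90,32),(665,197),(627,348),(43,184))]
print("rack top-view corners",np.round(P,4)[:,:2].tolist(),[np.linalg.norm(P[i]-P[i-1]).round(4) for i in range(4)],np.mean(P,0).round(4))
Q=[plane(ms,*C1(*p),.03) for p in((75,340),(170,425),(637,172),(560,112))]
print("rack side",np.round(Q,4)[:,:2].tolist(),np.linalg.norm(Q[1]-Q[2]).round(4),np.linalg.norm(Q[1]-Q[0]).round(4))
print("hole top",plane(mt,*C3(150,133),.03).round(4),"side",plane(ms,*C1(196,343),.03).round(4))
for n,a,b,z in(("beige",(303,155),(317,153),.098),("red",(440,196),(427,98),.098),("navy",(588,240),(538,44),.098)):
    pa,pb=C3(*a),C1(*b); print(n,plane(mt,*pa,z).round(4),plane(ms,*pb,z).round(4),tri([ray(mt,*pa),ray(ms,*pb)]))
pa,pb=C4(147,226),C2(238,68)
print("teal",plane(mt,*pa,.178).round(4),plane(ms,*pb,.178).round(4),tri([ray(mt,*pa),ray(ms,*pb)]))
print("cup rim",plane(mt,*C4(195,242),.096).round(4),plane(ms,*C2(257,247),.096).round(4))
E
```

```text
cam [ 0.424 -0.069  1.301] [0.081 0.554 0.858]
rack top-view corners [[0.6237, -0.0728], [0.5565, -0.3136], [0.4933, -0.2969], [0.5598, -0.0538]] [np.float64(0.0667), np.float64(0.25), np.float64(0.0654), np.float64(0.2519)] [ 0.5583 -0.1843  0.03  ]
rack side [[0.6173, -0.0652], [0.5574, -0.0516], [0.4891, -0.2945], [0.537, -0.3079]] 0.2523 0.0615
hole top [ 0.5815 -0.0981  0.03  ] side [ 0.5771 -0.0942  0.03  ]
beige [ 0.5649 -0.1569  0.098 ] [ 0.5633 -0.1558  0.098 ] (array([ 0.56476269, -0.15719534,  0.09629099]), [np.float64(0.00039241655501563646), np.float64(0.0003924165550153389)])
red [ 0.5491 -0.211   0.098 ] [ 0.5475 -0.2111  0.098 ] (array([ 0.54855953, -0.21141157,  0.09733319]), [np.float64(0.0007205411112932538), np.float64(0.0007205411112931653)])
navy [ 0.5322 -0.2696  0.098 ] [ 0.5303 -0.2685  0.098 ] (array([ 0.53182063, -0.27012054,  0.09627042]), [np.float64(0.0005560785328813224), np.float64(0.0005560785328812929)])
teal [0.5314 0.1535 0.178 ] [0.5305 0.1526 0.178 ] (array([0.53083412, 0.15311708, 0.17833956]), [np.float64(0.0005990952721346213), np.float64(0.0005990952721345035)])
cup rim [0.534  0.1538 0.096 ] [0.5258 0.1586 0.096 ]
```

```bash
cat >> h.py <<'E'
from scipy.spatial.transform import Rotation as Ro
def go(*targets,yaw=None):
    "world targets -> tool shifts in mm from current measured pose; yaw = world heading of tool x, rad"
    o=status.get_obs();w,x,y,z=o["tool_rot"];R=Ro.from_quat([x,y,z,w]).as_matrix()
    print("t",o["t"],"pos",o["eef_pos"].round(4),"F",o["contact_force"].round(2),"w",round(o["gripper_width"]*85.4,1),"toolz",R[:,2].round(4))
    h=np.arctan2(R[1,0],R[0,0]);print("heading",h.round(4))
    if yaw is not None: print("roll",round(-((yaw-h+np.pi)%(2*np.pi)-np.pi),4))
    for T in targets: print(T,"->",(R.T@(np.array(T)-o["eef_pos"])*1000).round(1))
E
python3 - <<'E'
from h import *
u=np.array([.0672,.2408]);print(np.arctan2(-u[0],u[1]))
go([.45,-.35,.33],[.531,.153,.30],yaw=np.arctan2(-u[0],u[1]))
ms,mt=camera_model("side"),camera_model("top")
print("dispenser foot-ish",plane(mt,475,326,0.05).round(3),"buffer",plane(mt,257,162,.026).round(3))
E
```

```text
-0.2721458905311873
t 0.15 pos [ 0.1622 -0.6548  0.2476] F [-0.46 -0.16  0.04] w 85.6 toolz [-4.0e-04  1.3e-03 -1.0e+00]
heading -1.328
roll -1.0558
[0.45, -0.35, 0.33] -> [-226.8 -352.7  -82.2]
[0.531, 0.153, 0.3] -> [-695.5 -552.2  -51.5]
dispenser foot-ish [ 0.407 -0.438  0.05 ] buffer [0.75  0.014 0.026]
```

>>> arm_command --series '[[85, [0, 0, -60], 0], [85, [-50, -78, -82], -0.18], [85, [-80, -125, -82], -0.36], [85, [-113, -176, -82], -0.53], [85, [-140, -220, -82], -0.7], [85, [-170, -264, -82], -0.88], [85, [-200, -310, -82], -1.056], [85, [-227, -353, -82], -1.056]]' --squeeze 30

```text
t: 1.15
eef_pos: [0.4516, -0.348, 0.3303]
tool_rot: [-0.0, 0.991, -0.134, 0.0]
contact_force: [-1.0, -0.6, 0.1]
gripper_width: 0.993
```

```bash
python3 - <<'E'
from h import *
go([.531,.153,.28],yaw=-.272)
E
```

```text
t 1.15 pos [ 0.4516 -0.348   0.3303] F [-1.05 -0.6   0.1 ] w 84.8 toolz [ 1.e-04  2.e-04 -1.e+00]
heading -0.269
roll 0.003
[0.531, 0.153, 0.28] -> [ -56.6 -504.1   50.4]
```

>>> arm_command --series '[[85, [-7, -60, 6], 0], [85, [-14, -120, 12], 0], [85, [-21, -180, 18], 0], [85, [-28, -240, 24], 0], [85, [-35, -300, 30], 0], [85, [-42, -360, 36], 0], [85, [-49, -420, 42], 0], [70, [-55, -480, 48], 0]]'

```text
t: 2.15
eef_pos: [0.5264, 0.1287, 0.2821]
tool_rot: [0.0, 0.991, -0.136, 0.0]
contact_force: [1.9, -1.2, 0.7]
gripper_width: 0.824
```

>>> arm_command --series '[[60, [-2, -24, 2], 0], [60, [-2, -24, 2], 0]]'

```text
t: 2.4
eef_pos: [0.5303, 0.1532, 0.2799]
tool_rot: [-0.0, 0.991, -0.133, -0.001]
contact_force: [-0.5, -0.4, 0.4]
gripper_width: 0.703
```

```bash
python3 - <<'E'
from h import *
go([.531,.153,.158],yaw=-.272)
m=camera_model("wrist");I=read_camera("wrist");cv2.imwrite("pics/w1.png",I)
print(proj(m,[[.531,.153,.178],[.531,.153,.088]]))
E
```

```text
t 2.4 pos [0.5303 0.1532 0.2799] F [-0.46 -0.42  0.37] w 60.0 toolz [-0.001  0.001 -1.   ]
heading -0.2678
roll 0.0042
[0.531, 0.153, 0.158] -> [9.000e-01 1.000e-01 1.219e+02]
[[316.63023168 243.91274133]
 [316.77105309 208.37783743]]
```

View pics/w1.png

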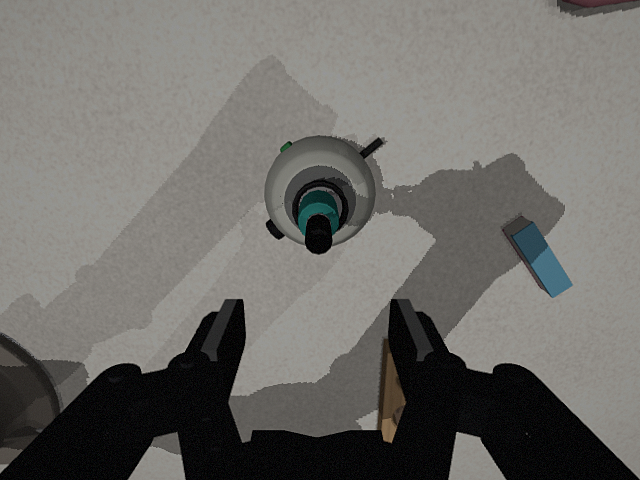

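The cap top shows at (318,244), against a prediction of (317,244), so they agree. The cup rim is centred near (320,207). Descending to grip.

>>> arm_command --series '[[60, [1, 0, 40], 0], [60, [1, 0, 80], 0], [60, [1, 0, 110], 0], [60, [1, 0, 122], 0], [17, [1, 0, 122], 0], [15, [1, 0, 122], 0], [15, [1, 0, 122], 0], [15, [1, 0, 122], 0]]'

```text
t: 3.45
eef_pos: [0.5326, 0.1507, 0.1593]
tool_rot: [-0.0, 0.991, -0.136, 0.001]
contact_force: [-0.3, 0.6, 2.6]
gripper_width: 0.204
```

```bash
python3 - <<'E'
from h import *
m=camera_model("wrist")
go([.531,.153,.258]);I=read_camera("wrist");cv2.imwrite("pics/w2.png",I)
E
```

```text
t 3.45 pos [0.5326 0.1507 0.1593] F [-0.34  0.55  2.59] w 17.4 toolz [ 2.e-03  3.e-04 -1.e+00]
heading -0.2721
[0.531, 0.153, 0.258] -> [ -2.   -1.9 -98.7]
```

View pics/w2.png

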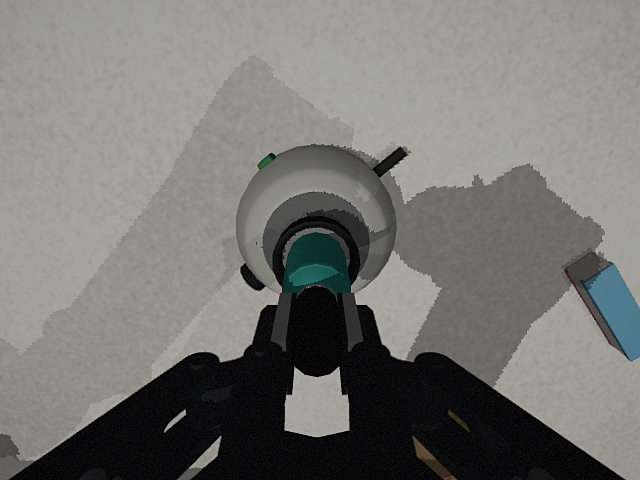

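Gripped at 17.4 mm (cap is 18 mm). Lifting.

>>> arm_command --series '[[15, [0, 0, 0], 0], [15, [0, 0, -10], 0], [15, [0, 0, -30], 0], [15, [0, 0, -55], 0], [15, [0, 0, -80], 0], [15, [0, 0, -100], 0], [15, [0, 0, -100], 0]]'

```text
t: 4.38
eef_pos: [0.5323, 0.151, 0.2598]
tool_rot: [-0.0, 0.991, -0.136, 0.001]
contact_force: [0.3, 0.0, -0.7]
gripper_width: 0.207
```

```bash
python3 - <<'E'
from h import *
go([.580,-.097,.22],yaw=-.272);m=camera_model("wrist");o=status.get_obs();I=read_camera("wrist");cv2.imwrite("pics/w3.png",I)
p=o["eef_pos"];print(proj(m,[p+[0,0,-.07],p+[0,0,0.02]]))
# cup rim inner/outer from this view
S=read_camera("side");cv2.imwrite("pics/s3.png",cv2.resize(S[180:400,180:420],None,fx=2.5,fy=2.5))
E
```

```text
t 4.375 pos [0.5323 0.151  0.2598] F [ 0.26  0.02 -0.66] w 17.7 toolz [ 2.4e-03  7.0e-04 -1.0e+00]
heading -0.2719
roll 0.0001
[0.58, -0.097, 0.22] -> [112.5 226.1  39.7]
[[314.94735063 263.4299738 ]
 [314.36195133 366.71995208]]
```

View pics/w3.png

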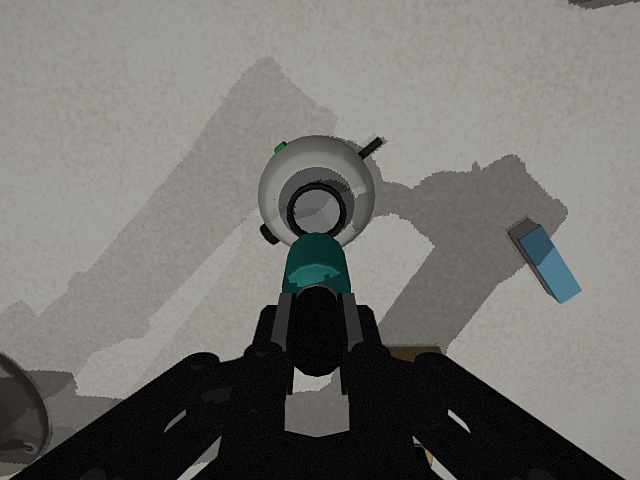

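View pics/s3.png

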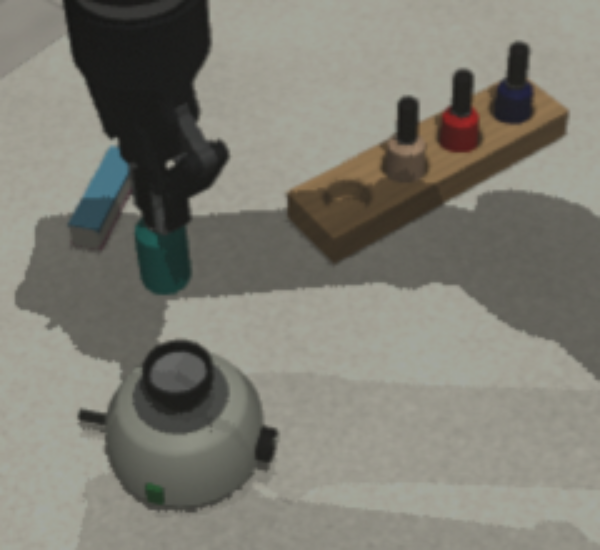

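Teal hangs straight in the fingers: its lower edge is at row 233, against 232 predicted. The empty cup is now visible, so I'll measure its centre before moving on.

```bash
python3 - <<'E'
from h import *
m=camera_model("wrist");I=cv2.imread("pics/w3.png");g=cv2.cvtColor(I,cv2.COLOR_BGR2GRAY)
roi=g[170:250,270:365];q=(roi<38).astype(np.uint8)
k,l,st,ce=cv2.connectedComponentsWithStats(q);
for i in range(1,k):
    if st[i,4]>30: print(st[i],ce[i]+[270,170])
cs,hi=cv2.findContours(q,cv2.RETR_CCOMP,1)
for c,h in zip(cs,hi[0]):
    if len(c)>20:
        e=cv2.fitEllipse(c);u=np.array(e[0])+[270,170];print("ellipse",u,e[1],h.tolist(),plane(m,*u,.096).round(4),plane(m,*u,.092).round(4))
ms=camera_model("side")
print("side",plane(ms,250.9,329.7,.096).round(4))
cv2.imwrite("pics/w3c.png",cv2.resize(I[170:250,270:365],None,fx=6,fy=6))
E
```

```text
[  17   10   60   70 1486] [317.27388964 219.63324361]
[ 0 62  9 13 64] [272.953125 238.90625 ]
ellipse [273.08001256 238.90375519] (7.06105375289917, 11.907456398010254) [2, 0, -1, -1] [0.4932 0.1425 0.096 ] [0.4923 0.1413 0.092 ]
ellipse [316.44981003 216.45054626] (58.56648635864258, 70.7880630493164) [43, 10, 12, -1] [0.5321 0.1512 0.096 ] [0.5318 0.1501 0.092 ]
ellipse [302.60374069 240.36349487] (4.2209391593933105, 8.206796646118164) [30, 28, -1, 11] [0.5159 0.1349 0.096 ] [0.5153 0.1335 0.092 ]
ellipse [316.17753601 211.19916916] (45.54926681518555, 47.88618469238281) [-1, 41, -1, 11] [0.5331 0.1554 0.096 ] [0.5328 0.1544 0.092 ]
side [0.5249 0.1598 0.096 ]
```

View pics/w3c.png

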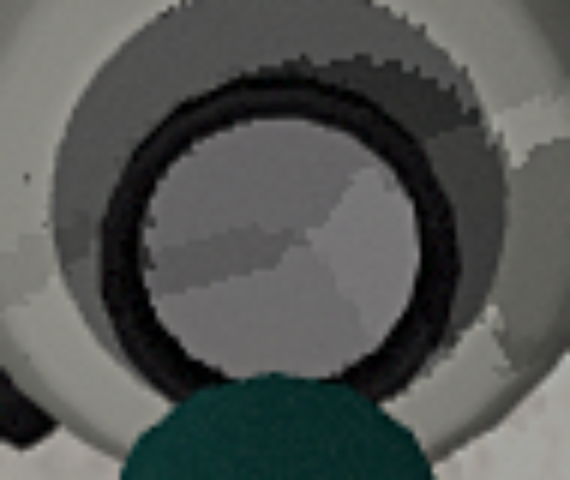

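```bash
python3 - <<'E'
from h import *
go([.565,-.155,.26],yaw=-.272)
E
```

```text
t 4.475 pos [0.5313 0.1503 0.2577] F [ 0.51 -0.97 -0.88] w 16.8 toolz [-1.e-03 -4.e-04 -1.e+00]
heading -0.2719
roll 0.0001
[0.565, -0.155, 0.26] -> [114.5 285.   -2.2]
```

>>> arm_command --series '[[15, [14, 36, -2], 0], [15, [28, 71, -2], 0], [15, [43, 107, -2], 0], [15, [57, 142, -2], 0], [15, [72, 178, -2], 0], [15, [86, 214, -2], 0], [15, [100, 250, -2], 0], [15, [114, 285, -2], 0]]'

```text
t: 5.48
eef_pos: [0.5642, -0.1559, 0.2588]
tool_rot: [-0.0, 0.991, -0.136, -0.001]
contact_force: [0.8, -0.5, -0.5]
gripper_width: 0.2
```

>>> arm_command --series '[[15, [0, 0, 0], 0], [15, [0, 0, 0], 0]]'

```text
t: 5.72
eef_pos: [0.5645, -0.1539, 0.2591]
tool_rot: [-0.0, 0.991, -0.135, -0.001]
contact_force: [0.2, 0.7, -0.5]
gripper_width: 0.2
```

```bash
python3 - <<'E'
from h import *
ps=[]
for i in range(3):
    ps.append(status.get_obs()["eef_pos"]);m=camera_model("wrist");I=read_camera("wrist")
print(np.array(ps).round(4).tolist())
cv2.imwrite("pics/w4.png",I)
T=read_camera("top");cv2.imwrite("pics/t4.png",T)
cv2.imwrite("pics/t4c.png",np.clip(2*cv2.resize(T[220:300,150:230],None,fx=6,fy=6).astype(float),0,255).astype(np.uint8))
go([.581,-.098,.26],yaw=-.272)
print(proj(m,[[.581,-.098,.03]]))
E
```

```text
[[0.5645, -0.1539, 0.2591], [0.5647, -0.1533, 0.2595], [0.5649, -0.1531, 0.2598]]
t 5.925 pos [ 0.5651 -0.1533  0.2602] F [-0.01  0.86 -1.16] w 16.6 toolz [-3.e-04  4.e-04 -1.e+00]
heading -0.27
roll 0.002
[0.581, -0.098, 0.26] -> [  0.6 -57.6   0.2]
[[316.95124772 137.32479365]]
```

View pics/w4.png

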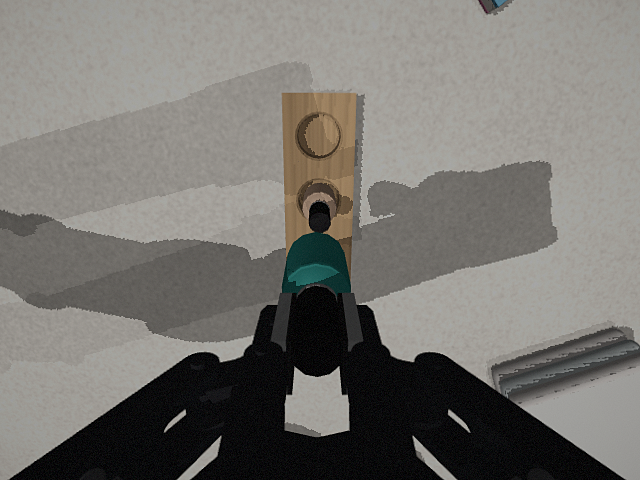

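View pics/t4c.png

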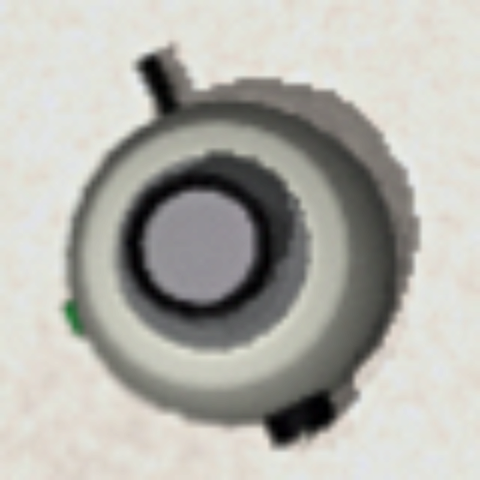

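Wrist view: the free hole is at about (319,135), against (317,137) predicted. The top view shows the empty cup. Fitting both more exactly.

```bash
python3 - <<'E'
from h import *
m=camera_model("wrist");I=cv2.imread("pics/w4.png")
cv2.imwrite("pics/w4c.png",np.clip(1.4*cv2.resize(I[85:165,275:370].astype(np.float32),None,fx=6,fy=6),0,255).astype(np.uint8))
T=cv2.imread("pics/t4.png");mt=camera_model("top")
H=cv2.cvtColor(T,cv2.COLOR_BGR2HSV);g=T[220:300,150:230].max(2)
# inner light disc inside black ring
q=(g>50).astype(np.uint8);k,l,st,ce=cv2.connectedComponentsWithStats(q,connectivity=4)
for i in range(1,k):
    if 100<st[i,4]<900: print("inner",st[i],plane(mt,*(ce[i]+[150,220]),.096).round(4),plane(mt,*(ce[i]+[150,220]),.088).round(4))
# outer ring eyeballed extents (c4 px): left120,right274,top172,bottom322
print("outer",plane(mt,150+197/6-.4,220+247/6-.4,.094).round(4))
a=plane(mt,150+120/6,240,.094);b=plane(mt,150+274/6,240,.094);print(np.linalg.norm(a-b))
E
```

```text
inner [ 24  32  18  18 270] [0.5327 0.1527 0.096 ] [0.5335 0.1542 0.088 ]
outer [0.5326 0.1535 0.094 ]
0.05099042918618567
```

View pics/w4c.png

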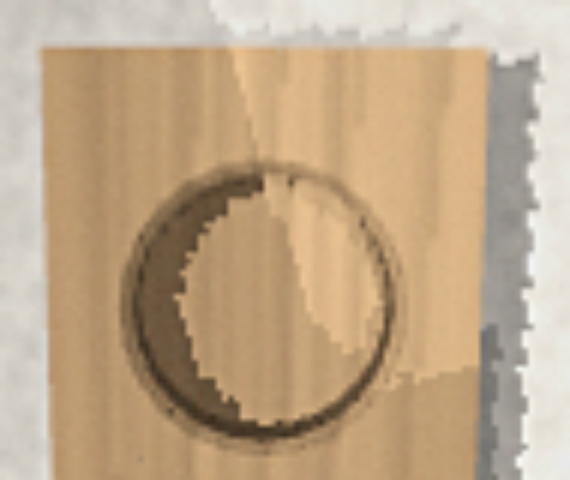

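```bash
python3 - <<'E'
from h import *
m=camera_model("wrist")
print("hole",plane(m,318.3,134.9,.03).round(4))
# rack end edge & sides at hole row
L=plane(m,275+43/6,85+300/6,.03);R=plane(m,275+483/6,85+300/6,.03);print(L.round(4),R.round(4),np.linalg.norm(L-R),((L+R)/2).round(4))
o=status.get_obs();print(o["eef_pos"]);
# teal cap in hand: expected vs seen
print(proj(m,[o["eef_pos"]+[0,0,-.07],o["eef_pos"]+[0,0,.018]]))
E
```

```text
hole [ 0.5831 -0.0966  0.03  ]
[ 0.5511 -0.0878  0.03  ] [ 0.616  -0.1058  0.03  ] 0.06729727833027051 [ 0.5836 -0.0968  0.03  ]
[ 0.56505264 -0.15330693  0.2601654 ]
[[315.27459573 263.29784246]
 [314.28008217 363.00485453]]
```

>>> arm_command --series '[[15, [1, -30, 0], 0], [15, [1.4, -58.6, 10], 0], [15, [1.4, -58.6, 50], 0], [15, [1.4, -58.6, 90], 0], [15, [1.4, -58.6, 120], 0], [15, [1.4, -58.6, 140], 0], [15, [1.4, -58.6, 145], 0], [15, [1.4, -58.6, 145], 0]]'

```text
t: 6.92
eef_pos: [0.5827, -0.0984, 0.1159]
tool_rot: [-0.0, 0.991, -0.135, 0.0]
contact_force: [0.9, -0.1, -0.6]
gripper_width: 0.2
```

```bash
python3 - <<'E'
from h import *
go([.582,-.0972,.0793],yaw=-.272)
S=read_camera("side");T=read_camera("top");W=read_camera("wrist")
cv2.imwrite("pics/s5.png",cv2.resize(S[180:300,270:420],None,fx=5,fy=5));cv2.imwrite("pics/t5.png",np.clip(2*cv2.resize(T[200:300,270:420],None,fx=5,fy=5).astype(np.float32),0,255).astype(np.uint8))
cv2.imwrite("pics/w5.png",W);go([.582,-.0972,.0793],yaw=-.272)
E
```

```text
t 6.925 pos [ 0.5827 -0.0984  0.1159] F [ 0.88 -0.07 -0.64] w 17.0 toolz [ 9.e-04 -1.e-04 -1.e+00]
heading -0.2717
roll 0.0003
[0.582, -0.0972, 0.0793] -> [-1.  -1.  36.6]
t 7.075 pos [ 0.583  -0.0986  0.1165] F [ 0.1   0.21 -0.93] w 17.2 toolz [ 2.1e-03 -3.0e-04 -1.0e+00]
heading -0.2722
roll -0.0002
[0.582, -0.0972, 0.0793] -> [-1.5 -1.1 37.2]
```

View pics/s5.png

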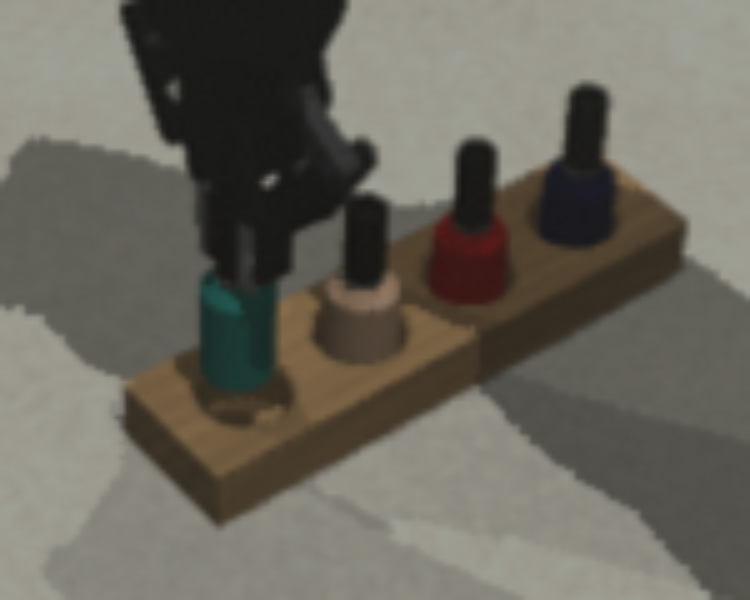

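View pics/w5.png

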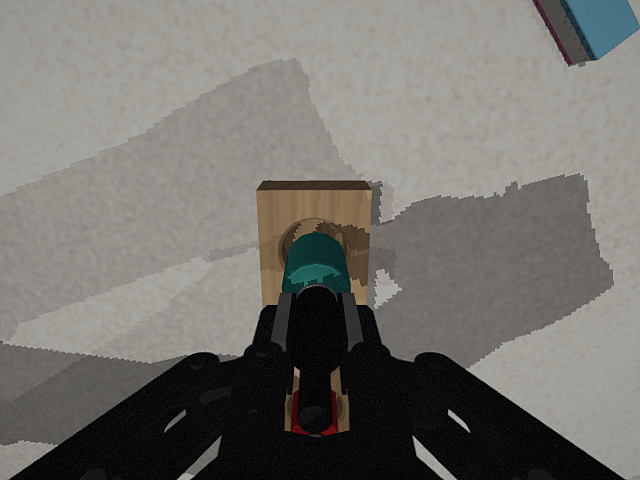

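The hole shows slightly left of the bottle in the wrist view (314 vs 317) and right of it in the side view (246 vs 237 in the crop). I'll shift about 2 mm before lowering.

>>> arm_command --series '[[15, [-1.1, 1.6, 0], 0], [15, [-1.1, 1.6, 6], 0], [15, [-1.1, 1.6, 14], 0], [15, [-1.1, 1.6, 22], 0], [15, [-1.1, 1.6, 28], 0], [15, [-1.1, 1.6, 33], 0], [15, [-1.1, 1.6, 33], 0]]'

```text
t: 7.95
eef_pos: [0.5804, -0.0998, 0.0818]
tool_rot: [-0.0, 0.991, -0.136, -0.0]
contact_force: [0.7, -0.3, 0.2]
gripper_width: 0.204
```

```bash
python3 - <<'E'
from h import *
go([.582,-.0972,.0793],yaw=-.272)
S=read_camera("side");cv2.imwrite("pics/s6.png",cv2.resize(S[180:300,270:420],None,fx=5,fy=5));W=read_camera("wrist")
cv2.imwrite("pics/w6.png",W);go([.582,-.0972,.0793],yaw=-.272)
E
```

```text
t 7.95 pos [ 0.5804 -0.0998  0.0818] F [ 0.7  -0.26  0.16] w 17.4 toolz [-8.e-04  1.e-04 -1.e+00]
heading -0.2719
roll 0.0001
[0.582, -0.0972, 0.0793] -> [ 0.8 -2.9  2.5]
t 8.05 pos [ 0.5808 -0.0998  0.0824] F [-0.   -0.37 -0.95] w 16.9 toolz [ 2.e-04 -0.e+00 -1.e+00]
heading -0.272
roll -0.0
[0.582, -0.0972, 0.0793] -> [ 0.4 -2.8  3.1]
```

View pics/s6.png

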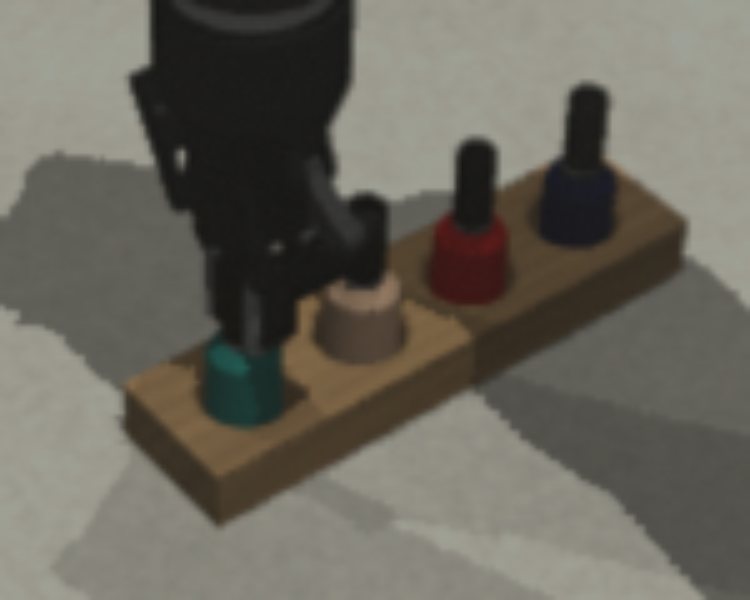

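View pics/w6.png

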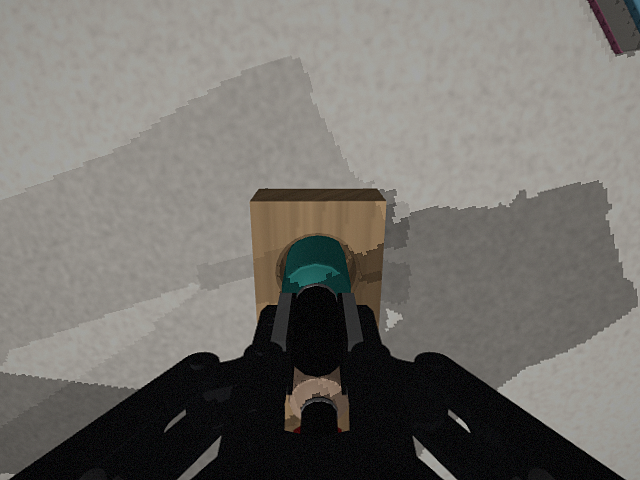

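Teal is inside the hole and roughly centred. Lowering the last 3 mm and letting go.

>>> arm_command --series '[[15, [0, 0, 1.5], 0], [15, [0, 0, 3], 0], [15, [0, 0, 3.5], 0], [15, [0, 0, 3.5], 0]]'

```text
t: 8.55
eef_pos: [0.5809, -0.0998, 0.0795]
tool_rot: [0.0, 0.991, -0.136, 0.0]
contact_force: [-1.7, 0.6, 4.5]
gripper_width: 0.202
```

>>> arm_command --series '[[24, [0, 0, 0], 0], [35, [0, 0, 0], 0], [50, [0, 0, 0], 0], [60, [0, 0, 0], 0], [60, [0, 0, 0], 0], [60, [0, 0, -30], 0], [60, [0, 0, -75], 0], [60, [0, 0, -120], 0]]'

```text
t: 9.55
eef_pos: [0.5804, -0.0997, 0.1999]
tool_rot: [-0.0, 0.991, -0.136, -0.0]
contact_force: [1.1, -0.2, 0.3]
gripper_width: 0.703
```

```bash
python3 - <<'E'
from h import *
go([.5485,-.2115,.20],[.5485,-.2115,.0785],yaw=-.272)
S=read_camera("side");cv2.imwrite("pics/s7.png",cv2.resize(S[180:300,270:420],None,fx=5,fy=5));T=read_camera("top");
cv2.imwrite("pics/t7.png",np.clip(2*cv2.resize(T[200:300,270:420],None,fx=5,fy=5).astype(np.float32),0,255).astype(np.uint8))
E
```

```text
t 9.55 pos [ 0.5804 -0.0997  0.1999] F [ 1.14 -0.23  0.27] w 60.0 toolz [-6.e-04  3.e-04 -1.e+00]
heading -0.2719
roll 0.0001
[0.5485, -0.2115, 0.2] -> [-7.000e-01  1.162e+02 -1.000e-01]
[0.5485, -0.2115, 0.0785] -> [ -0.6 116.2 121.4]
```

View pics/s7.png

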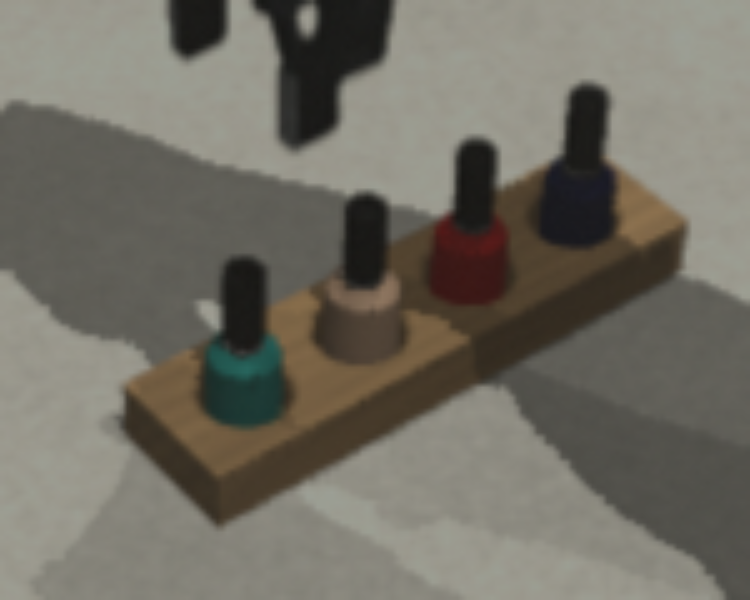

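Teal stands upright in the hole at (244,370) in the crop, its cap level with the others. Now moving over red.

>>> arm_command --series '[[60, [0, 40, 0], 0], [60, [0, 80, 0], 0], [60, [-0.6, 116, 0], 0], [60, [-0.6, 116, 0], 0], [60, [-0.6, 116, 0], 0]]'

```text
t: 10.28
eef_pos: [0.549, -0.2106, 0.1985]
tool_rot: [-0.0, 0.991, -0.135, -0.0]
contact_force: [-0.3, 0.7, 0.1]
gripper_width: 0.704
```

```bash
python3 - <<'E'
from h import *
go([.5485,-.2115,.0785],yaw=-.272)
m=camera_model("wrist");W=read_camera("wrist");cv2.imwrite("pics/w8.png",W)
print(proj(m,[[.5485,-.2115,.098]]))
go([.5485,-.2115,.0785])
E
```

```text
t 10.275 pos [ 0.549  -0.2106  0.1985] F [-0.27  0.72  0.13] w 60.1 toolz [-2.e-04  8.e-04 -1.e+00]
heading -0.2716
roll 0.0004
[0.5485, -0.2115, 0.0785] -> [ -0.2   1.1 120. ]
[[315.11942139 246.12580456]]
t 10.325 pos [ 0.5492 -0.21    0.1986] F [ 0.51 -0.27  0.06] w 60.3 toolz [ 0.e+00  9.e-04 -1.e+00]
heading -0.2704
[0.5485, -0.2115, 0.0785] -> [ -0.3   1.7 120.1]
```

View pics/w8.png

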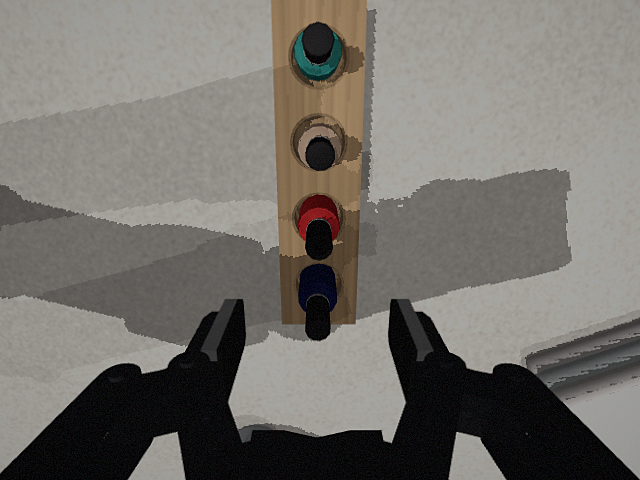

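Red's cap top is at (319,248), as predicted within the wrist camera's usual 2 px bias. Descending to grip it.

>>> arm_command --series '[[60, [0.4, 1, 40], 0], [60, [0.4, 1, 80], 0], [60, [0.4, 1, 108], 0], [60, [0.4, 1, 119], 0], [17, [0.4, 1, 119], 0], [12, [0.4, 1, 119], 0], [12, [0.4, 1, 119], 0], [12, [0.4, 1, 119], 0]]' --squeeze 60

```text
t: 11.32
eef_pos: [0.5502, -0.2126, 0.0813]
tool_rot: [0.0, 0.991, -0.136, 0.001]
contact_force: [-0.0, 1.2, 7.7]
gripper_width: 0.194
```

>>> arm_command --series '[[12, [0, 0, 0], 0], [12, [0, 0, 0], 0]]'

```text
t: 11.58
eef_pos: [0.5502, -0.2126, 0.0813]
tool_rot: [0.0, 0.991, -0.136, 0.001]
contact_force: [-0.1, 0.8, 6.5]
gripper_width: 0.197
```

>>> arm_command --series '[[12, [0, 0, -8], 0], [12, [0, 0, -25], 0], [12, [0, 0, -50], 0], [12, [0, 0, -85], 0], [12, [0, 0, -125], 0], [12, [0, 0, -165], 0], [12, [0, 0, -180], 0], [12, [0, 0, -180], 0]]'

```text
t: 12.58
eef_pos: [0.5493, -0.2126, 0.2608]
tool_rot: [0.0, 0.991, -0.136, 0.001]
contact_force: [-0.5, -0.0, -1.6]
gripper_width: 0.19
```

```bash
python3 - <<'E'
from h import *
go([.533,.154,.26],yaw=-.272)
S=read_camera("side");cv2.imwrite("pics/s9.png",S);W=read_camera("wrist");cv2.imwrite("pics/w9.png",W)
go([.533,.154,.26],yaw=-.272)
E
```

```text
t 12.575 pos [ 0.5493 -0.2126  0.2608] F [-0.47 -0.01 -1.55] w 16.2 toolz [ 1.8e-03 -9.0e-04 -1.0e+00]
heading -0.2722
roll -0.0002
[0.533, 0.154, 0.26] -> [-114.3 -348.7    0.5]
t 12.675 pos [ 0.5482 -0.2124  0.2585] F [-0.42  0.31 -0.88] w 16.7 toolz [-2.1e-03  5.0e-04 -1.0e+00]
heading -0.2721
roll -0.0001
[0.533, 0.154, 0.26] -> [-113.1 -348.8   -1.3]
```

View pics/s9.png

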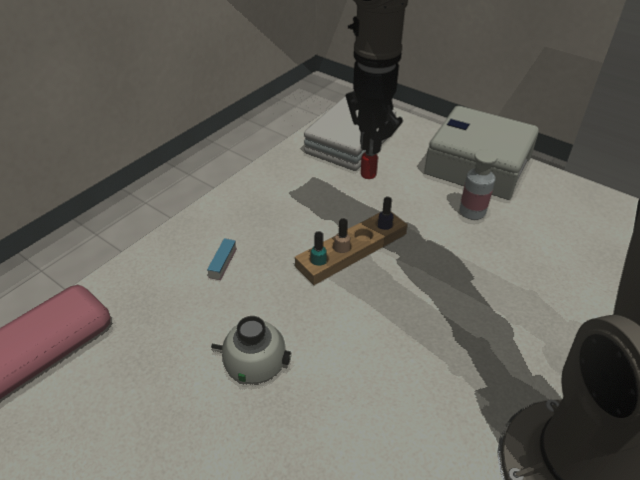

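View pics/w9.png

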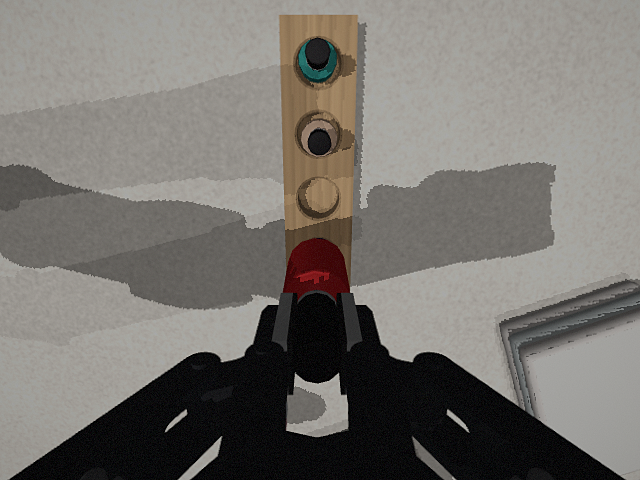

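Red hangs in the fingers, maybe 2–3 mm higher than teal did. Teal and the bystanders are in place. Carrying red to the mixer.

>>> arm_command --series '[[12, [-14, -44, 0], 0], [12, [-28, -87, 0], 0], [12, [-43, -131, 0], 0], [12, [-57, -175, 0], 0], [12, [-71, -218, 0], 0], [12, [-85, -262, 0], 0], [12, [-100, -305, 0], 0], [12, [-113.5, -348.8, 0], 0]]'

```text
t: 13.68
eef_pos: [0.5323, 0.1549, 0.258]
tool_rot: [0.001, 0.991, -0.136, -0.001]
contact_force: [-0.1, -0.4, 0.2]
gripper_width: 0.195
```

>>> arm_command --series '[[12, [0, 0, 20], 0], [12, [0, 0, 45], 0], [12, [0, 0, 65], 0], [12, [0, 0, 74], 0], [12, [0, 0, 74], 0], [12, [0, 0, 74], 0]]'

```text
t: 14.42
eef_pos: [0.5338, 0.1542, 0.1863]
tool_rot: [-0.0, 0.991, -0.136, 0.0]
contact_force: [0.2, 0.3, -0.5]
gripper_width: 0.196
```

```bash
python3 - <<'E'
from h import *
go([.533,.154,.16],yaw=-.272)
S=read_camera("side");cv2.imwrite("pics/s10.png",np.clip(1.5*cv2.resize(S[270:390,180:320].astype(np.float32),None,fx=5,fy=5),0,255).astype(np.uint8));W=read_camera("wrist");cv2.imwrite("pics/w10.png",W)
T=read_camera("top");cv2.imwrite("pics/t10.png",np.clip(2*cv2.resize(T[210:310,140:240].astype(np.float32),None,fx=5,fy=5),0,255).astype(np.uint8))
go([.533,.154,.16],yaw=-.272)
E
```

```text
t 14.425 pos [0.5338 0.1542 0.1863] F [ 0.16  0.25 -0.54] w 16.8 toolz [ 6.e-04  3.e-04 -1.e+00]
heading -0.272
roll -0.0
[0.533, 0.154, 0.16] -> [-0.7  0.4 26.3]
t 14.575 pos [0.5339 0.1541 0.1865] F [-0.14 -0.03 -0.68] w 16.3 toolz [ 1.3e-03  2.0e-04 -1.0e+00]
heading -0.2722
roll -0.0002
[0.533, 0.154, 0.16] -> [-0.8  0.4 26.5]
```

View pics/s10.png

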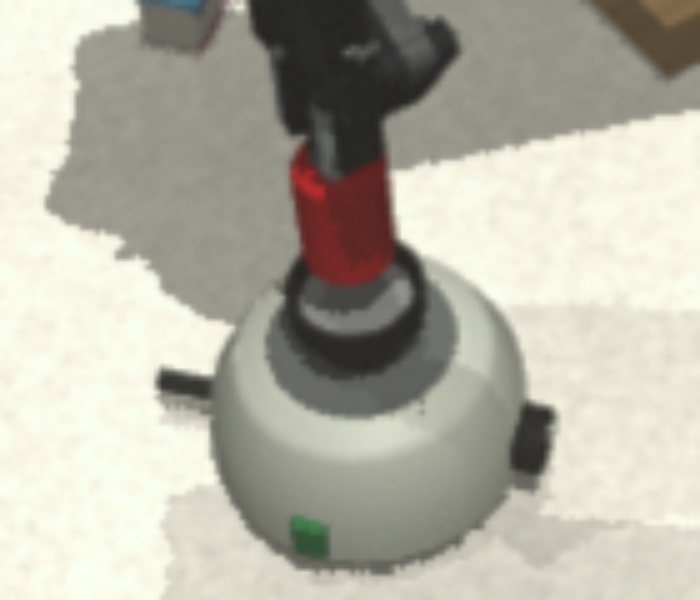

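View pics/w10.png

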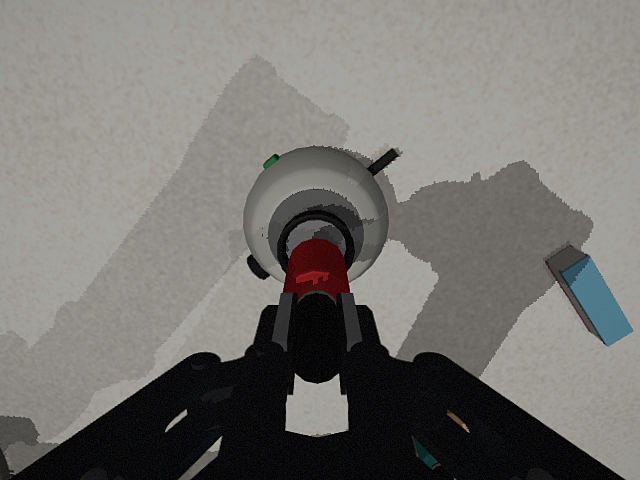

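View pics/t10.png

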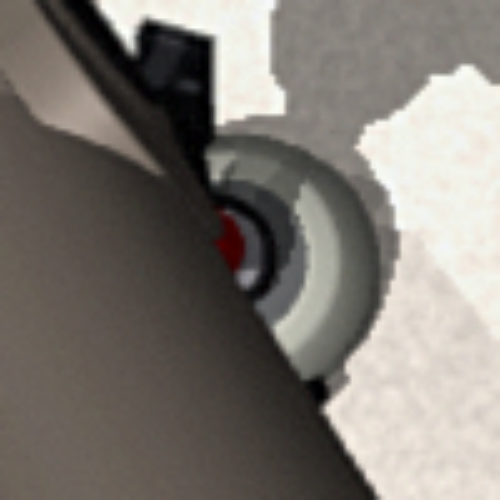

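```bash
python3 - <<'E'
from h import *
m=camera_model("wrist")
# seen cup top rim outer: left278,right355; top edge ~210
for c in([.533,.154],[.532,.152],[.534,.156]):
    a=np.linspace(0,2*np.pi,72);P=np.c_[c[0]+.0245*np.cos(a),c[1]+.0245*np.sin(a),np.full(72,.096)]
    p=proj(m,P);print(c,p.min(0).round(1),p.max(0).round(1))
o=status.get_obs()["eef_pos"]
for h in(.068,.070,.072,.074):
    P=np.c_[o[0]+.016*np.cos(a),o[1]+.016*np.sin(a),np.full(72,o[2]-h)];p=proj(m,P);print(h,"bottle foot",p.min(0).round(1),p.max(0).round(1))
ms=camera_model("side")
S=lambda P:proj(ms,P)
for h in(.068,.072):
    P[:,2]=o[2]-h;p=S(P);print("side foot",h,((p.min(0)-[180,270])*5).round(),((p.max(0)-[180,270])*5).round())
E
```

```text
[0.533, 0.154] [274.2 212.5] [353.6 286.7]
[0.532, 0.152] [273.6 216. ] [352.8 289.8]
[0.534, 0.156] [274.7 208.9] [354.4 283.6]
0.068 bottle foot [286.5 237.8] [343.6 290.4]
0.07 bottle foot [286.8 236.6] [343.4 288.8]
0.072 bottle foot [287.  235.4] [343.1 287.3]
0.074 bottle foot [287.3 234.3] [342.9 285.8]
side foot 0.068 [292. 195.] [389. 271.]
side foot 0.072 [293. 203.] [390. 279.]
```

```bash
python3 - <<'E'
from h import *
I=read_camera("side");H=cv2.cvtColor(I,cv2.COLOR_BGR2HSV)
q=((H[...,0]<6)|(H[...,0]>174))&(H[...,1]>150)
for r in range(304,328,2):
    x=np.where(q[r,220:290])[0]
    if len(x): print(r,x.min()+220,x.max()+220,(x.min()+x.max())/2+220)
ms=camera_model("side");o=status.get_obs()["eef_pos"]
print(proj(ms,[o-[0,0,.072],o-[0,0,.026],o+[0,0,.018]]))
g=I.max(2)
for r in range(322,338,2):
    x=np.where(g[r,228:275]<45)[0]; print(r,x.min()+228,x.max()+228)
print(proj(ms,[[.533,.154,.096],[.533,.154,.088]]))
E
```

```text
304 239 255 247.0
306 239 256 247.5
308 239 256 247.5
310 240 256 248.0
312 240 256 248.0
314 240 256 248.0
316 241 256 248.5
318 241 257 249.0
320 241 258 249.5
322 242 257 249.5
324 243 255 249.0
326 248 250 249.0
[[248.38324388 318.07889347]
 [245.99358543 300.02423111]
 [243.54814174 281.52781034]]
322 239 262
324 238 263
326 237 264
328 237 264
330 237 264
332 237 264
334 237 264
336 238 263
[[249.68915924 325.16471111]
 [250.07592879 328.09982802]]
```

Bottle and cup axes agree within about 1 mm: side columns 249.3 vs 249.8 expected. Lowering until contact.

>>> arm_command --series '[[12, [0, -0.4, 8], 0], [12, [0, -0.4, 15], 0], [12, [0, -0.4, 20], 0], [12, [0, -0.4, 22], 0], [12, [0, -0.4, 22], 0]]'

```text
t: 15.25
eef_pos: [0.5335, 0.1544, 0.1636]
tool_rot: [0.0, 0.991, -0.136, -0.0]
contact_force: [-1.2, -0.6, -0.2]
gripper_width: 0.195
```

```bash
python3 - <<'E'
from h import *
go([.533,.154,.16])
S=read_camera("side");cv2.imwrite("pics/s11.png",np.clip(1.5*cv2.resize(S[270:390,180:320].astype(np.float32),None,fx=5,fy=5),0,255).astype(np.uint8));W=read_camera("wrist");cv2.imwrite("pics/w11.png",W)
go([.533,.154,.16])
E
```

```text
t 15.25 pos [0.5335 0.1544 0.1636] F [-1.19 -0.62 -0.23] w 16.7 toolz [-3.e-04 -0.e+00 -1.e+00]
heading -0.2719
[0.533, 0.154, 0.16] -> [-0.4  0.5  3.6]
t 15.35 pos [0.5337 0.1545 0.164 ] F [ 0.72  0.13 -1.12] w 16.4 toolz [ 3.e-04  1.e-04 -1.e+00]
heading -0.272
[0.533, 0.154, 0.16] -> [-0.5  0.6  4. ]
```

View pics/s11.png

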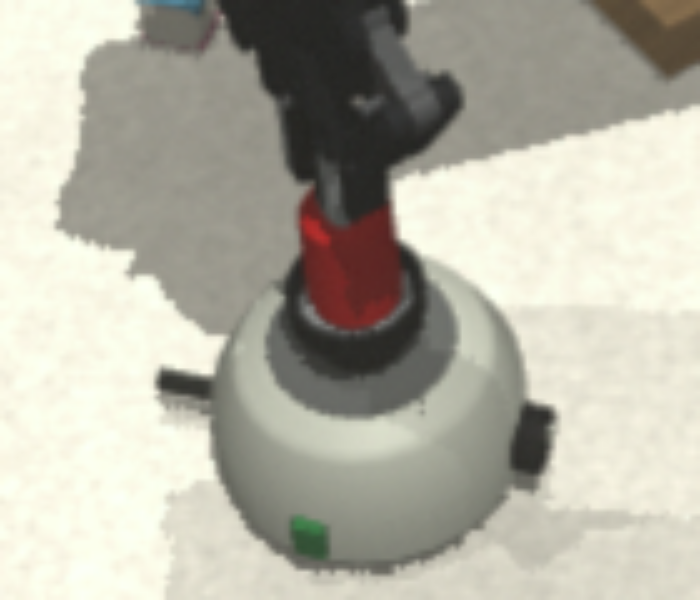

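View pics/w11.png

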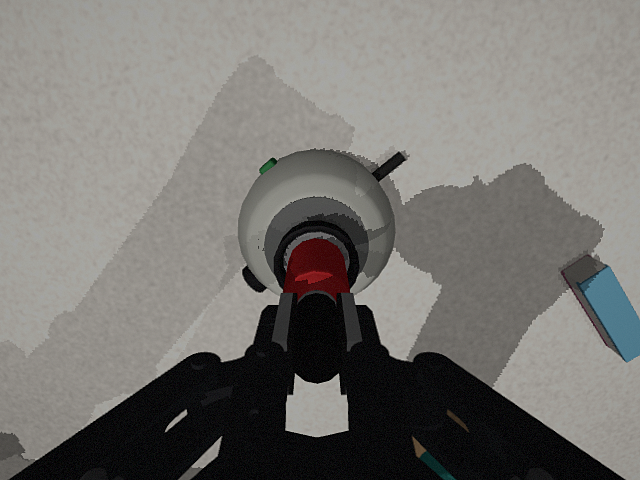

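The foot is inside the rim (body spans cols 303–403, rim 285–427), with no contact force yet. Continuing in small steps while watching force.

>>> arm_command --series '[[12, [0, 0, 2], 0], [12, [0, 0, 3], 0], [12, [0, 0, 3], 0], [12, [0, 0, 3], 0]]'

```text
t: 15.85
eef_pos: [0.5337, 0.1544, 0.1611]
tool_rot: [-0.0, 0.991, -0.136, 0.0]
contact_force: [-0.4, -0.4, 3.1]
gripper_width: 0.192
```

>>> arm_command --series '[[12, [0, 0, 1], 0], [12, [0, 0, 1], 0], [12, [0, 0, 1], 0]]'

```text
t: 16.23
eef_pos: [0.5337, 0.1544, 0.1599]
tool_rot: [-0.0, 0.991, -0.136, 0.0]
contact_force: [-0.3, 0.2, 3.1]
gripper_width: 0.19
```

>>> arm_command --series '[[12, [0, 0, 1], 0], [12, [0, 0, 1], 0], [12, [0, 0, 1], 0]]'

```text
t: 16.6
eef_pos: [0.5336, 0.1545, 0.1589]
tool_rot: [-0.0, 0.991, -0.136, 0.0]
contact_force: [-0.2, -0.4, 3.4]
gripper_width: 0.19
```

>>> arm_command --series '[[12, [0, 0, 1], 0], [12, [0, 0, 1], 0], [12, [0, 0, 1], 0]]'

```text
t: 16.98
eef_pos: [0.5337, 0.1544, 0.158]
tool_rot: [-0.0, 0.991, -0.136, 0.0]
contact_force: [-1.0, -0.0, 5.9]
gripper_width: 0.19
```

>>> arm_command --series '[[12, [0, 0, 1], 0], [12, [0, 0, 2], 0], [12, [0, 0, 2.7], 0], [12, [0, 0, 2.7], 0], [12, [0, 0, 2.7], 0], [12, [0, 0, 2.7], 0], [12, [0, 0, 2.7], 0]]'

```text
t: 17.85
eef_pos: [0.5337, 0.1545, 0.1555]
tool_rot: [-0.0, 0.991, -0.136, 0.0]
contact_force: [-1.2, -1.2, 7.4]
gripper_width: 0.191
```

```bash
python3 - <<'E'
from h import *
F=[];P=[]
for i in range(10):
    o=status.get_obs();F.append(o["contact_force"]);P.append(o["eef_pos"]);S=read_camera("side")
print("F mean",np.mean(F,0).round(2),np.std(F,0).round(2),"pos",np.mean(P,0).round(4),np.std(P,0).round(5))
cv2.imwrite("pics/s12.png",np.clip(1.5*cv2.resize(S[270:390,180:320].astype(np.float32),None,fx=5,fy=5),0,255).astype(np.uint8))
cv2.imwrite("pics/s12f.png",S);cv2.imwrite("pics/w12.png",read_camera("wrist"))
def rows(I):
    g=I[:,246:256].max(2).mean(1); return g[318:350].round(0).astype(int)
print(rows(cv2.imread("pics/s9.png")));print(rows(S))
E
```

```text
F mean [-1.82 -0.81  7.84] [0.53 0.45 0.48] pos [0.5337 0.1545 0.1556] [2.e-05 1.e-05 1.e-05]
[33 31 42 81 95 96 96 96 96 96 96 96 96 96 96 96 97 95 69 41 32 31 31 31
 31 32 37 49 60 62 64 66]
[63 66 67 66 66 65 64 64 66 66 67 68 69 69 71 72 78 79 81 80 59 36 29 29
 29 29 32 40 55 66 69 70]
```

View pics/s12.png

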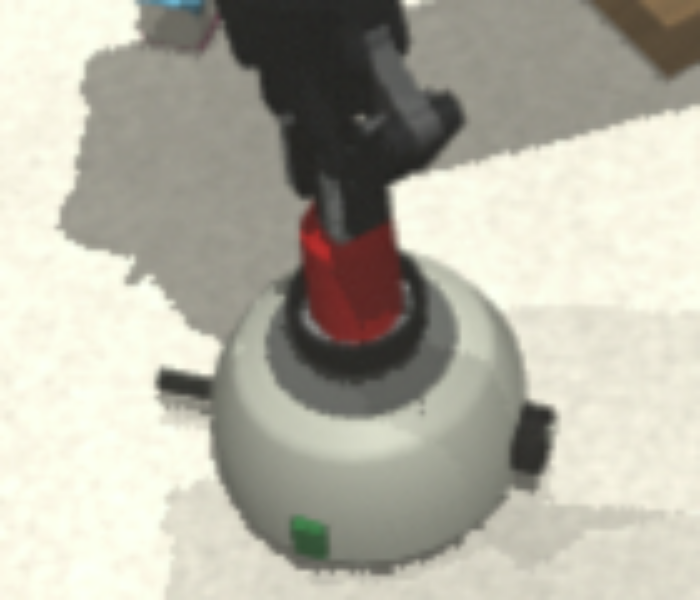

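View pics/w12.png

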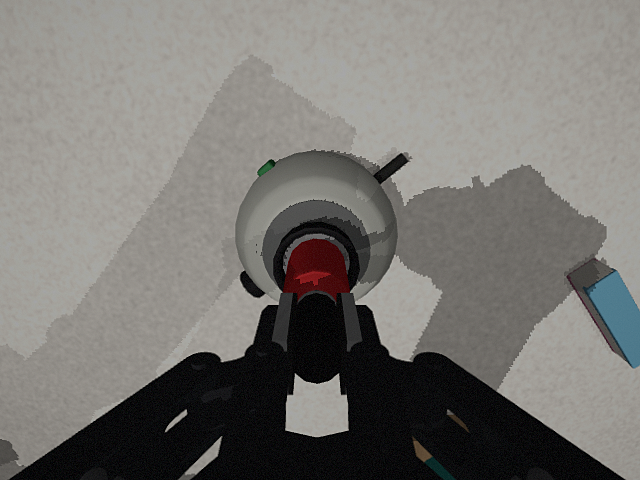

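The rim's front edge sank about 2.2 px in the side view, which is about 6 mm at 0.37 px/mm. The push is 7.8 N plus the bottle's 0.6 N weight, giving about 5.5 mm. One last check of teal and the bystanders before handing in.

```bash
python3 - <<'E'
from h import *
S=cv2.imread("pics/s12f.png");A=cv2.imread("pics/side0.png")
cv2.imwrite("pics/fin.png",cv2.resize(np.hstack([A[120:300,200:500],S[120:300,200:500]]),(800,240)))
E
```

```text
(no output)
```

View pics/fin.png

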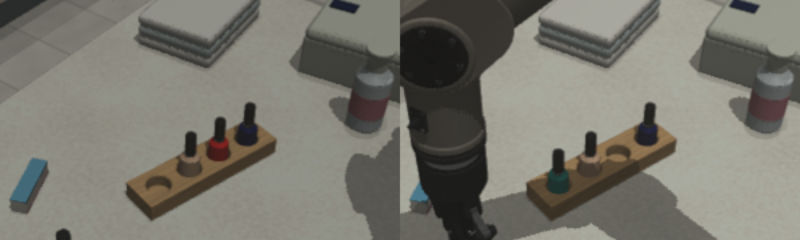

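Teal stands in the free hole. Navy, beige and the dispenser are where they were at the start. The arm hides the buffing block here, but the wrist views show it undisturbed.

```bash
python3 -c "
from station import bot,status
print(bot.hand_in()); o=status.get_obs();print(o['t'],o['contact_force'],o['eef_pos'])"
```

```text
the job is handed in; nothing more can be done
None
the job is handed in; nothing more can be done
```

I stood teal upright in the free rack hole (own y = +90 mm) and let go of it. I then moved red from the rack to the mixer cup and handed the job in while still holding it pressed. No verdict is reported.

**Last checks, about 18.5 s into the 64 s:**
- **Cup travel:** three estimates gave 5.5 to 6 mm:
  - Force: 7.8 N measured plus about 0.6 N bottle weight gives about 5.5 mm.
  - Tool height: 0.1556 m, against first contact at about 0.1615 m, gives about 5.9 mm.
  - Cup rim in the side view: about 2.2 px lower, which is about 6 mm.
- **Steadiness:** the tool pose varied by about 0.02 mm over ten readings. The sideways force was about 2 N.
- **Red in the cup:** it is inside the rim and upright, with a lean of perhaps 0.05 rad. The side view put it within about 1 mm of the cup's centre, while the wrist view suggested 1–2 mm in the opposite direction. Both are inside the 7 mm limit, so I shifted it only 0.4 mm.
- **Teal and bystanders:** teal, navy, beige and the dispenser look right in the final side view. The arm hid the buffing block there, but the wrist view showed it with no sign of being disturbed.

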